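# Clamp the mended blender cup

## Task

The split in the clear blender cup has just been glued. Set the blue lid squarely on the cup so its rim keeps round, let go of the lid, then pump the clamp's red trigger until the red spring pad presses the cup against the rubber stop with its spring pushed in between a third and three quarters of its travel, never all the way. Finish still squeezing the trigger, with the lid seated and the other things on the slab left where they stand.

Things in the scene. Friction and masses are not known exactly. Their poses are not given: they have to be found in the camera images.
- cup: Loose clear plastic blender cup, 0.12 kg, 76 mm outer diameter, 95 mm tall, wall 3 mm, open top (inner diameter 70 mm). It stands upright on the clamp's base plate between pad and stop, 1 to 8 mm short of the stop. Origin: centre of its underside, z up.
- cup_rim (a point): Centre of the cup's mouth, level with its rim, 95 mm above its underside.
- lid: Loose lid, 0.05 kg, plug down on the granite slab (top 20 mm above table). Origin: centre of plug's underside, z up. From there: grey plug 64 mm dia, 8 mm deep, chamfered; blue disc 82 mm dia, 8 to 14 mm; white round knob 26 mm dia, 14 to 38 mm. Seated, the disc rests on the rim, origin 8 mm below the rim, plug in the mouth with 3 mm play all round.
- clamp: One-hand bar clamp on a steel plate (100 x 270 x 8 mm) fixed to the slab. Origin: underside of plate; z up; y: pushing direction, handle to stop. At y = -83 mm an orange head (36 x 50 mm, top 72 mm up). From it rise a fixed black handle (22 mm along x; y = -99 to -85 mm) and, on its +y side, the red trigger, both up to 148 mm. Toothed bar along y, 50 mm up.
- squeeze_mid (a point): Fixed point on the clamp, 122 mm above its origin at y = -83 mm, axes as the clamp's: midway between handle back and front of the fully squeezed trigger, 32 mm apart there (48 mm released). A gripper come straight down, fingers either side along the clamp's y, pumps the trigger by closing here; open wide to let it spring back.
- trigger_blade: Red trigger, 20 mm wide along x, 10 mm thick, 71 mm long, rising from its pivot pin 72 mm above the clamp's origin at y = -72 mm. Origin on the pivot, z along the blade.
- trigger (a joint): Trigger angle in rad: 0 released (leaning 0.29 rad away from the handle), 0.29 fully squeezed (upright, at its stop). A spring returns it. At squeeze_mid's height it takes about 3 N to squeeze it freely, 10 to 18 N while it drives the bar.
- bar (a joint): Advance of the ratchet bar in m, towards the stop; starts at 0 to 0.02. Each full squeeze followed by a full release advances it one 7 mm tooth (the first squeeze by 2 to 9 mm); it stays where it is when the trigger is released, and cannot be drawn back.
- pad: Red round pad, 36 mm diameter, 6 mm thick, at the front of the bar, 50 mm above the clamp's origin, pushed by a coil spring. Origin: centre of its front face, which meets the cup; y is the pushing direction.
- pad_spring (a joint): How far the pad's spring is pushed in, in m: 0 free, 0.018 all the way (0.5 N per mm). Pushing the free cup along takes up to about 3 mm; more than 4 means that the cup is against the stop.
- anvil: Black rubber stop, round, 36 mm diameter, facing the pad, fixed on the clamp's orange end bracket (top 74 mm above the clamp's origin). Its face is at y = 115 mm, 50 mm above the clamp's origin; the body's origin lies 5 mm behind the face.
- bottle: Bystander: green glass bottle with black cap, 68 mm diameter, 220 mm tall. Origin under its centre.
- reamer: Bystander: yellow citrus reamer, 104 mm dish, 48 mm tall, with a tab handle. Origin under its centre.
- spoons: Bystander: three steel teaspoons on a ring, about 125 mm long, lying flat. Origin at its underside near the middle.
- glue: Bystander: white glue bottle with red band, 34 mm diameter, 95 mm tall. Origin under its centre.
- mug: Bystander: blue mug, 80 mm diameter, 92 mm tall. Origin under its centre.
Mind the look-alikes: they are no part of the job. Several things have the shape of the cup; the one meant has the colours described above. Of the things that look like the lid, the larger one is meant.

How it is judged:
By the outcome, as a careful person would: the job done as asked, in the order asked, and still so for the second after the job is handed in, while the arm keeps its last pose, push and grip.
It also fails if it takes over 61 s, if anything falls off the work surface, if the arm or the gripper's body presses on something with over 40 N, if the wrist force passes 120 N, or if a joint passes its speed limit or range.

## Robot

A 6-joint arm with a two-finger parallel gripper is mounted at the origin on the work surface. World frame = base frame: x ahead of the robot, y to its left, z up, the work surface at z = 0. Lengths are in m, angles in rad, forces in N, time in s.
With the tool pointing down it reaches from about 0.225 to 0.875 m from the base axis. Payload 3.4 kg.
Tool frame: the origin (TCP) lies between the finger pads; the fingertips stand 22 mm ahead of it and the grasp point (between the pads) lies 3 mm ahead of it; z points along the fingers, y is the line along which they close (so a half turn about z gives the same grasp; the last joint's range is limited). The gripper opens to 85 mm and grips with 20 to 120 N. Pads are 22 mm wide; open, the fingers measure 114 mm over their backs; the gripper's body (76 mm by 85 mm) begins 54 mm behind the grasp point. The pads swing forward as they close: fully open they stand 13 mm farther back than shut.
Start: joints at [0.994, 0.276, 1.505, -0, 1.361, -0.121], TCP at [0.253, 0.516, 0.253] pointing down, gripper open.
Joint ranges: [-2.89, 2.89], [-0.75, 2.08], [0.22, 2.7], [-1.18, 4.32], [0.11, 2.71], [-2.7, 2.7]. Speed limits (rad/s): [2.57, 2.57, 3.14, 3.14, 3.14, 3.14].

## Interface

Orientations are given as a unit quaternion [x, y, z, w].
In Python, from bench import env gives the robot as it stands.
- The arm moves only by the tool step_arm, never from a script. Its argument "steps" is a list of rows, each a list of 7 numbers: the opening in per cent of the stroke, from 0 (shut) to 100 (fully open), then the shift along the tool's x, y, z in cm, then the turn, a rotation vector about the tool's x, y, z in degrees. A call has 1 to 10 rows; each row is the pose to reach, as a shift and turn from the pose commanded when the call began, along the tool's axes at that moment; what a row does not reach only later rows make up. A row lasts 1/8 s, in which the tool goes at most 62.5 mm and 10.7 degrees, less where a joint would pass 70% of its speed; a pose out of reach is approached as far as the arm can. A call with a gripper value outside its range is refused whole. The fingers move at their own pace and stop on an object; "force" is the grip in N (left out, the last holds). Time passes only in rows, so rows that repeat a pose let the fingers close. It gives the time, the measured TCP pose, the force, the opening and the grip force at its end, in the units of the state.
- env.read_state(): the state, without advancing time (a new reading comes with each control period).
- env.get_image(name): name is "scene" or "top"; returns the picture (480x640x3 uint8, red, green, blue); there is no depth.
- env.camera_info(name): a dict with "intrinsics" (3x3 intrinsics, pixels), "R" (3x3) and "t" (3): a world point X has camera coordinates R X + t. Camera axes: x right, y down, z forward; pixel columns grow to the right and rows downward; lengths in m; the calibration is good to about 2 mm. A picture is of the moment at which its call begins. camera_info takes no time and is no camera call.
- env.sign_off(): hands the job in; it is judged then, once.
The state is a dict: "time_s": time; "joints": joint angles; "qd": joint speeds; "effort": joint torques, N m; "tcp_pos": TCP position; "ee_rot": TCP orientation; "force": force on the tool from outside, world axes, zero at the start; "wrist_torque": the same for the moment, N m; "gripper_width": opening from 0.0 (shut) to 1.0 (fully open); "finger_force": force on a finger pad.
Only numpy, scipy, OpenCV 4.12 (cv2) and the standard library are available. Lean on these libraries where they do the work, as an engineer would, in place of code of your own. Each camera call takes 0.05 s, during which the arm holds its last target. There are 200 camera calls.

## Working session

There is one attempt and no reset: what is moved stays moved. The work goes in short steps, Python scripts to look and compute and a tool call to move; the robot and the scene stay as the last step left them, time stands still between calls to the robot, and variables do not carry over. Pictures are saved under pics/ and viewed, at most 10 in all, crops included, and the job is handed in when it is done.

Besides the shell and the picture viewer there is one more tool, called after ">>>" as name(argument=value, ...) on one line, values as JSON. step_arm: Moves the arm, as the interface text tells. Its arguments: {"type":"object","properties":{"steps":{"type":"array"},"force":{"type":"number"}},"required":["steps"]}

```bash
mkdir -p pics; python3 - <<'E'
from bench import env
import cv2
for n in("scene","top"):
    cv2.imwrite(f"pics/{n}0.png",env.get_image(n)[:,:,::-1])
    c=env.camera_info(n);print(n,c)
s=env.read_state();print(s["time_s"],s["tcp_pos"],s["ee_rot"],s["gripper_width"])
E
```

```text
scene {'intrinsics': array([[445.19769641,   0.        , 315.50881896],
       [  0.        , 445.19769641, 243.20910676],
       [  0.        ,   0.        ,   1.        ]]), 'R': array([[-0.51724206,  0.85564012, -0.01845651],
       [ 0.52643782,  0.30108534, -0.79511687],
       [-0.67477691, -0.42098409, -0.60617532]]), 't': array([ 0.23171445, -0.17817436,  1.31147603])}
top {'intrinsics': array([[526.23361292,   0.        , 317.43699527],
       [  0.        , 526.23361292, 238.90199623],
       [  0.        ,   0.        ,   1.        ]]), 'R': array([[-0.02337479, -0.99957863,  0.01721003],
       [-0.99431778,  0.02145656, -0.10426777],
       [ 0.10385456, -0.01954948, -0.99440035]]), 't': array([0.01091663, 0.51160938, 1.34550769])}
0.1 [0.2528478  0.51590605 0.25251682] [ 2.25925613e-01  9.74144181e-01 -8.04346779e-04 -2.92563993e-04] 1.0050436470301023
```

View pics/scene0.png

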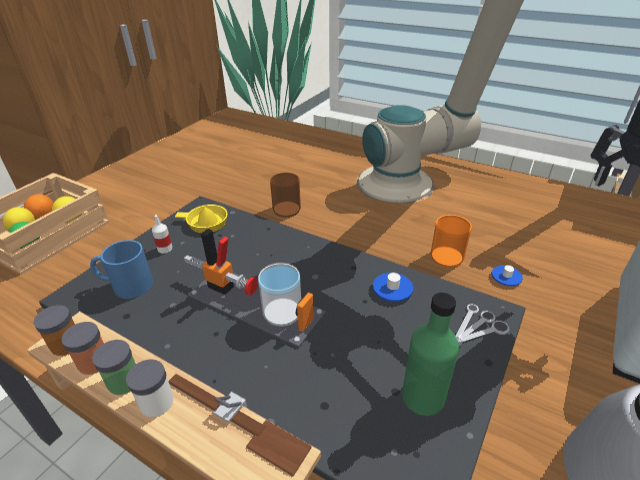

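View pics/top0.png

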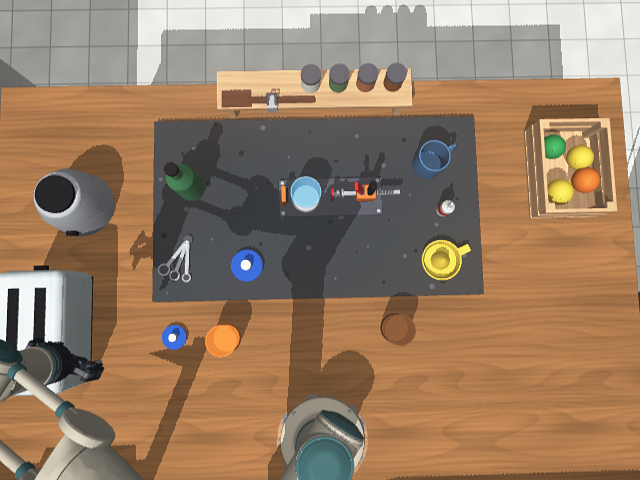

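The scene view shows the blue lid at (393,285) and the clamp with the cup at (280,293). In the top view the lid is at (247,265), the cup rim at (306,193) and the clamp handle at (368,190). I'll enlarge crops of both.

```bash
python3 - <<'E'
import cv2
a=cv2.imread("pics/top0.png")[165:290,225:405];cv2.imwrite("pics/topc.png",cv2.resize(a,None,fx=4.4,fy=4.4,interpolation=cv2.INTER_CUBIC))
a=cv2.imread("pics/scene0.png")[220:350,180:420];cv2.imwrite("pics/scenec.png",cv2.resize(a,None,fx=3.3,fy=3.3,interpolation=cv2.INTER_CUBIC))
E
```

```text
(no output)
```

View pics/topc.png

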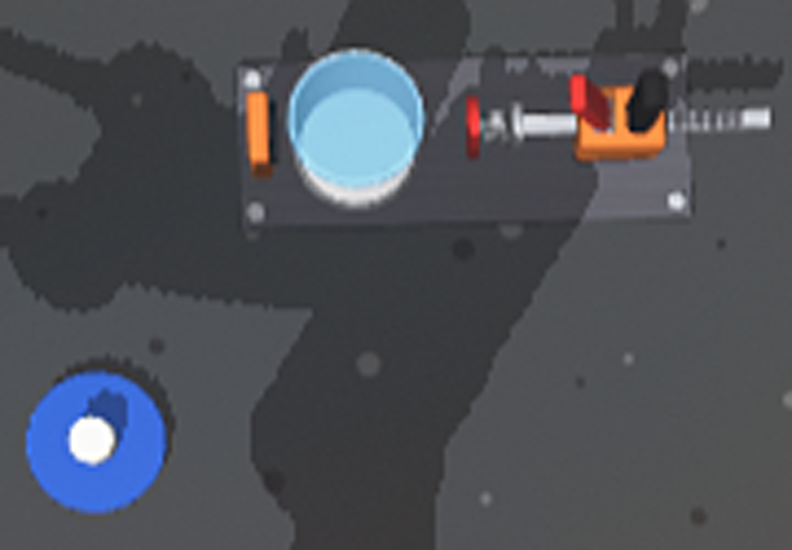

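View pics/scenec.png

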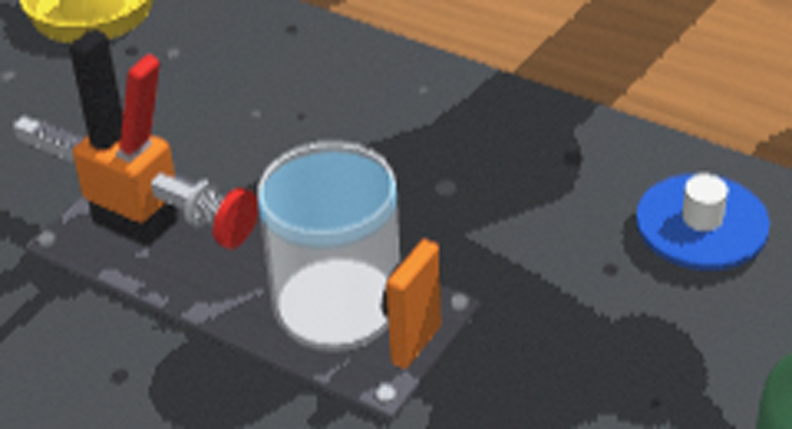

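```bash
cat > h.py <<'E'
import numpy as np
from bench import env
def px(cam,u,v,z):
    c=env.camera_info(cam);d=c["R"].T@np.linalg.solve(c["intrinsics"],[u,v,1]);o=-c["R"].T@c["t"]
    return o+d*(z-o[2])/d[2]
def T(u,v,z): return px("top",225+(u+.5)/4.4-.5,165+(v+.5)/4.4-.5,z)
def S(u,v,z): return px("scene",180+(u+.5)/3.3-.5,220+(v+.5)/3.3-.5,z)
E
python3 - <<'E'
from h import *
np.set_printoptions(precision=4,suppress=True)
print("lid disc",T(95.5,442,.034),S(703,219,.034)," knob",T(91,440,.058),S(706,188,.058))
print("cup rim",T(356,118,.123),S(327,191,.123))
s=[T(u,v,.028) for u,v in[(252,79),(671,67),(677,201),(256,212)]]
c=np.mean(s,0);d=(s[0]-s[1]+s[3]-s[2])/2;print("screws",s,"centre",c,"yaw of +y",np.degrees(np.arctan2(-d[0],d[1])),"len",np.linalg.norm(d))
p=[T(u,v,.028) for u,v in[(239,66),(688,54),(691,214),(243,224)]];print("plate",np.mean(p,0))
q=[S(u,v,.028) for u,v in[(46,238),(385,393),(459,301)]];print("scene screws",q)
d=d/np.linalg.norm(d)
print("squeeze mid pred",c-.083*d," anvil top",c+.12*d)
print("handle top",T(655,83,.168),"S",S(90,40,.168),"head top",T(621,116,.092)," anvil brkt",T(257,120,.094))
print("pad",T(473,127,.07),S(234,220,.07))
E
```

```text
lid disc [0.4472 0.1842 0.034 ] [0.4496 0.1859 0.034 ]  knob [0.447 0.184 0.058] [0.448 0.185 0.058]
cup rim [0.619  0.0277 0.123 ] [0.6238 0.0315 0.123 ]
screws [array([0.6626, 0.0895, 0.028 ]), array([ 0.665 , -0.1618,  0.028 ]), array([ 0.5836, -0.1626,  0.028 ]), array([0.5822, 0.0884, 0.028 ])] centre [ 0.6233 -0.0366  0.028 ] yaw of +y 0.43493183530283885 len 0.2511648301316785
plate [ 0.6235 -0.0374  0.028 ]
scene screws [array([ 0.6632, -0.1622,  0.028 ]), array([0.6609, 0.0884, 0.028 ]), array([0.5804, 0.088 , 0.028 ])]
squeeze mid pred [ 0.624  -0.1196  0.028 ]  anvil top [0.6224 0.0834 0.028 ]
handle top [ 0.626  -0.1336  0.168 ] S [ 0.6251 -0.1294  0.168 ] head top [ 0.6232 -0.1234  0.092 ]  anvil brkt [0.6247 0.084  0.094 ]
pad [ 0.6228 -0.0399  0.07  ] [ 0.6251 -0.0386  0.07  ]
```

>>> step_arm(steps=[[55,-32.1,-21.1,5,0,0,-26.1],[55,-32.1,-21.1,5,0,0,-26.1],[55,-32.1,-21.1,5,0,0,-26.1],[55,-32.1,-21.1,5,0,0,-26.1],[55,-32.1,-21.1,5,0,0,-26.1],[55,-32.1,-21.1,5,0,0,-26.1],[55,-32.1,-21.1,5,0,0,-26.1],[55,-32.1,-21.1,14,0,0,-26.1],[55,-32.1,-21.1,14,0,0,-26.1]], force=30)

```text
time_s: 1.23
tcp_pos: [0.4466, 0.1844, 0.1106]
ee_rot: [0.001, 1.0, -0.001, -0.002]
force: [0.2, 0.0, 0.4]
gripper_width: 0.549
finger_force: 0.0
```

```bash
python3 - <<'E'
import cv2,numpy as np
a=cv2.imread("pics/top0.png")[170:220,280:330];b=cv2.imread("pics/scene0.png")[257:307,252:308]
f=lambda i:cv2.resize(i,(400,int(400*i.shape[0]/i.shape[1])),interpolation=cv2.INTER_CUBIC)
a,b=f(a),f(b);b=cv2.copyMakeBorder(b,0,400-b.shape[0],0,0,0);cv2.imwrite("pics/rim.png",np.hstack([a,b]))
E
```

```text
(no output)
```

View pics/rim.png

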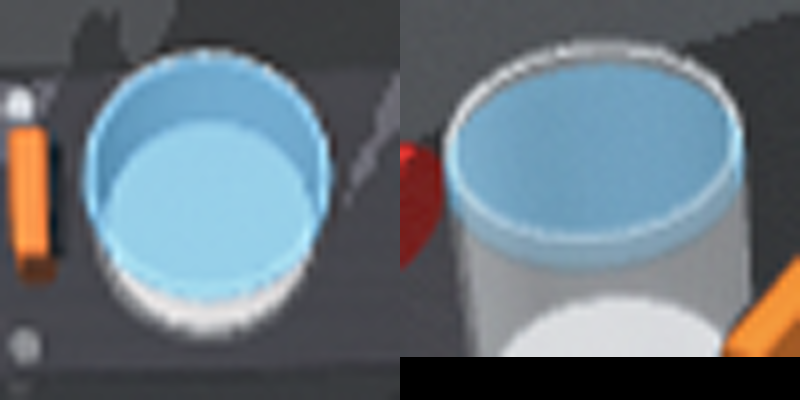

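The rim centre is at (208,172) in the left crop and (193,141) in the right one. In the right crop the blue band hangs below the front of the rim, which explains why my two earlier estimates disagreed.

```bash
python3 - <<'E'
from h import *
print(px("top",305.5,191.0,.123),px("scene",278.6,276.3,.123))
E
```

```text
[0.62006072 0.0277466  0.123     ] [0.62118011 0.02931562 0.123     ]
```

>>> step_arm(steps=[[55,-0.1,0,5.1,0,0,0],[55,-0.1,0,5.1,0,0,0],[20,-0.1,0,5.1,0,0,0],[20,-0.1,0,5.1,0,0,0],[20,-0.1,0,5.1,0,0,0],[20,-0.1,0,5.1,0,0,0]])

```text
time_s: 1.98
tcp_pos: [0.4505, 0.186, 0.0638]
ee_rot: [0.0, 1.0, 0.0, 0.002]
force: [-0.2, -0.2, 7.0]
gripper_width: 0.292
finger_force: 30.1
```

>>> step_arm(steps=[[20,0,0,-6,0,0,0],[20,0,0,-12,0,0,0],[20,0,0,-17,0,0,0],[20,-6,-5.5,-17,0,0,0],[20,-12,-11,-17,0,0,0],[20,-17.3,-15.6,-17,0,0,0],[20,-17.3,-15.6,-17,0,0,0],[20,-17.3,-15.6,-17,0,0,0],[20,-17.3,-15.6,-17,0,0,0]])

```text
time_s: 3.1
tcp_pos: [0.6217, 0.0298, 0.232]
ee_rot: [0.0, 1.0, 0.0, -0.001]
force: [-0.3, 0.3, -0.8]
gripper_width: 0.289
finger_force: 29.8
```

```bash
python3 - <<'E'
import cv2
from h import *
s=env.read_state();print(s["time_s"],s["tcp_pos"],s["ee_rot"],s["force"],s["gripper_width"])
a=env.get_image("scene")[100:340,160:440,::-1];b=env.get_image("top")[150:270,240:400,::-1]
a=cv2.resize(a,(420,360),interpolation=cv2.INTER_CUBIC);b=cv2.resize(b,(380,285),interpolation=cv2.INTER_CUBIC)
b=cv2.copyMakeBorder(b,0,75,0,0,0);cv2.imwrite("pics/held.png",np.hstack([a,b]))
E
```

```text
3.1 [0.62166826 0.0297604  0.23199687] [ 3.20258039e-04  9.99999591e-01  3.67410806e-04 -7.61899120e-04] [-0.27862325  0.28420937 -0.83000592] 0.28922554591533317
```

View pics/held.png

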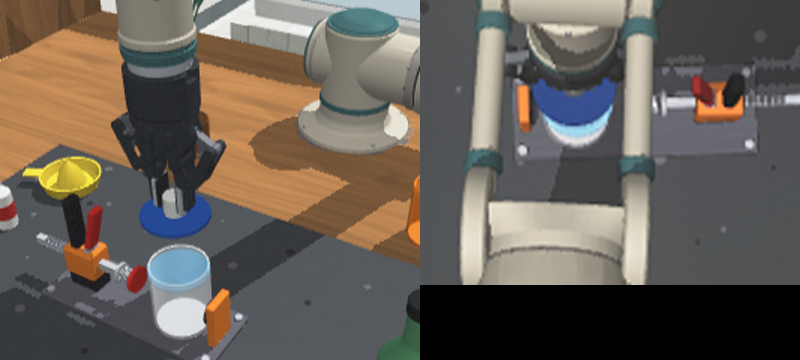

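The lid is level in the gripper above the cup. In the scene the disc centre column is about 276.8, and from the top about 305.2. I'll compare these with the prediction from the tool pose.

```bash
python3 - <<'E'
from h import *
def pr(cam,X):
    c=env.camera_info(cam);p=c["intrinsics"]@(c["R"]@np.array(X)+c["t"]);return p[:2]/p[2]
for x,y in((.6217,.0298),(.6187,.0298),(.6217,.0268)): print(pr("scene",(x,y,.2)),pr("top",(x,y,.2)))
print("want over cup",pr("top",(.6201,.0277,.2)),pr("scene",(.6212,.0293,.2)))
E
```

```text
[275.55179671 242.65773814] [304.41346163 183.79615874]
[276.56692405 241.73432293] [304.44059882 185.07894938]
[274.11348805 242.12915659] [305.71753237 183.77084911]
want over cup [305.34092067 184.46248894] [275.4813698  242.41535617]
```

```bash
python3 - <<'E'
import cv2
from h import *
from scipy.optimize import least_squares
t=np.linspace(0,2*np.pi,721)
def ext(cam,x,y,z):
    c=env.camera_info(cam);P=np.concatenate([np.c_[x+.041*np.cos(t),y+.041*np.sin(t),0*t+z+h] for h in(-.003,.003)])
    p=(P@c["R"].T+c["t"])@c["intrinsics"].T;p=p[:,:2]/p[:,2:];return np.array([p[:,0].min(),p[:,0].max(),p[:,1].max()])
def obs(im,r):
    h=cv2.cvtColor(im,cv2.COLOR_RGB2HSV);m=np.zeros(im.shape[:2],bool)
    k=(abs(h[...,0].astype(int)-112)<8)&(h[...,1]>150);m[r]=k[r];v,u=np.nonzero(m);print(m.sum());return np.array([u.min()-.5,u.max()+.5,v.max()+.5])
im=env.get_image("scene");o=obs(im,np.s_[200:275,240:320]);print(o)
for z in(.197,.2,.203):
    r=least_squares(lambda q:ext("scene",q[0],q[1],z)-o,[.62,.03],x_scale=.01);print(z,r.x,r.fun)
# same method on original lid picture, as a calibration check
o=obs(cv2.imread("pics/scene0.png")[:,:,::-1],np.s_[260:310,360:420]);r=least_squares(lambda q:ext("scene",q[0],q[1],.031)-o,[.45,.18],x_scale=.01);print(o,r.x,r.fun)
E
```

```text
779
[252.5 300.5 258.5]
0.197 [0.61615929 0.02784946] [-0.05103762  0.05135188 -0.00669303]
0.2 [0.61901935 0.03012748] [-0.19985335  0.20109154 -0.02636669]
0.203 [0.62187892 0.03240517] [-0.35050716  0.35269227 -0.0465231 ]
716
[372.5 412.5 301.5] [0.44733736 0.18447906] [-0.35380457  0.34788727 -0.03458692]
```

>>> step_arm(steps=[[20,-0.15,-0.1,3,0,0,0],[20,-0.15,-0.1,5.5,0,0,0],[20,-0.15,-0.1,6,0,0,0],[20,-0.15,-0.1,6.4,0,0,0],[20,-0.15,-0.1,6.8,0,0,0],[20,-0.15,-0.1,6.8,0,0,0]])

```text
time_s: 4.0
tcp_pos: [0.6241, 0.0286, 0.1647]
ee_rot: [0.0, 1.0, 0.0, 0.0]
force: [0.1, -0.2, -0.5]
gripper_width: 0.291
finger_force: 29.8
```

>>> step_arm(steps=[[20,0,0,0.3,0,0,0],[20,0,0,0.5,0,0,0],[20,0,0,0.6,0,0,0],[20,0,0,0.6,0,0,0]])

```text
time_s: 4.5
tcp_pos: [0.624, 0.0285, 0.1588]
ee_rot: [0.0, 1.0, -0.0, 0.0]
force: [-0.7, -0.9, 3.4]
gripper_width: 0.284
finger_force: 30.2
```

```bash
python3 - <<'E'
import cv2
from h import *
a=env.get_image("scene")[210:340,220:340,::-1];cv2.imwrite("pics/seat.png",cv2.resize(a,None,fx=4.5,fy=4.5,interpolation=cv2.INTER_CUBIC))
E
```

```text
(no output)
```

View pics/seat.png

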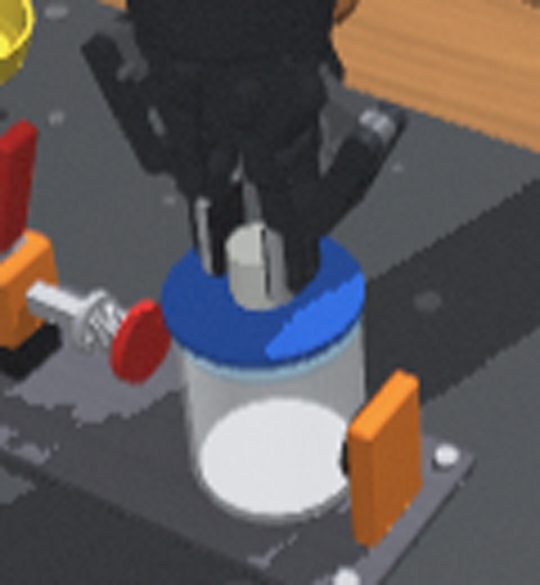

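The disc covers the rim evenly with no grey plug showing, so the lid is seated. The tool height is also exactly 95 mm above the grasp height. I'll release and move over the clamp.

>>> step_arm(steps=[[60,0,0,0,0,0,0],[60,0,0,0,0,0,0],[60,0,0,0,0,0,0],[60,0,0,-4,0,0,0],[100,0,0,-9,0,0,0],[100,0,-5,-9,0,0,0],[100,0,-10,-9,0,0,0],[100,0,-14.9,-9,0,0,0],[100,0,-14.9,-9,0,0,0],[100,0,-14.9,-9,0,0,0]])

```text
time_s: 5.8
tcp_pos: [0.6237, -0.1202, 0.248]
ee_rot: [0.0, 1.0, 0.001, -0.0]
force: [-0.8, -0.4, 0.8]
gripper_width: 1.001
finger_force: 0.0
```

```bash
python3 - <<'E'
import cv2
from h import *
a=env.get_image("scene")[180:340,180:380,::-1];b=env.get_image("top")[150:230,270:410,::-1]
a=cv2.resize(a,(400,320),interpolation=cv2.INTER_CUBIC);b=cv2.resize(b,(400,229),interpolation=cv2.INTER_CUBIC)
b=cv2.copyMakeBorder(b,0,91,0,0,0);cv2.imwrite("pics/rel.png",np.hstack([a,b]))
E
```

```text
(no output)
```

View pics/rel.png

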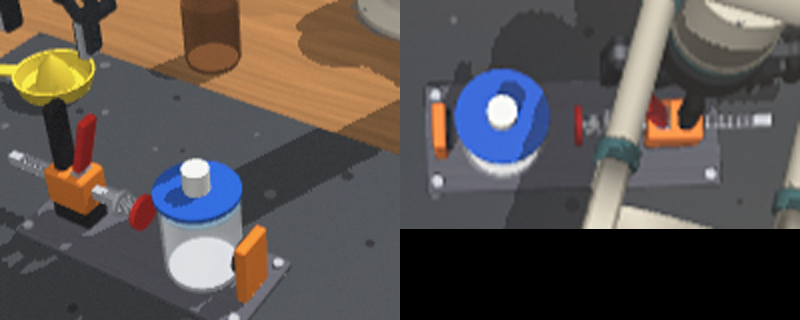

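The lid is released and sits level on the cup. The tool is over the handle, so I'll descend and do the first squeeze.

>>> step_arm(steps=[[100,0,0,6,0,0,0],[100,0,0,10.4,0,0,0],[100,0,0,10.4,0,0,0],[30,0,0,10.4,0,0,0],[30,0,0,10.4,0,0,0],[30,0,0,10.4,0,0,0],[30,0,0,10.4,0,0,0],[30,0,0,10.4,0,0,0]], force=35)

```text
time_s: 6.9
tcp_pos: [0.6256, -0.1239, 0.1487]
ee_rot: [-0.0, 1.0, -0.003, 0.003]
force: [-1.2, -5.9, 7.5]
gripper_width: 0.365
finger_force: 37.1
```

```bash
cat > pad.py <<'E'
import cv2,sys,time
from h import *
def red(im,r):
    h=cv2.cvtColor(im,cv2.COLOR_RGB2HSV);k=((h[...,0]<4)|(h[...,0]>174))&(h[...,1]>150)&(h[...,2]>60)
    m=np.zeros(k.shape,np.uint8);m[r]=k[r];n,l,s,c=cv2.connectedComponentsWithStats(m);i=1+s[1:,4].argmax();return c[i],s[i]
def blue(im,r):
    h=cv2.cvtColor(im,cv2.COLOR_RGB2HSV);k=(abs(h[...,0].astype(int)-112)<8)&(h[...,1]>150)
    m=np.zeros(k.shape,np.uint8);m[r]=k[r];n,l,s,c=cv2.connectedComponentsWithStats(m);i=1+s[1:,4].argmax();return s[i]
if __name__=="__main__":
    im=env.get_image("scene");c,s=red(im,np.s_[265:310,235:300])
    print("red",c,s,"blue",blue(im,np.s_[240:310,240:330]))
    print("pad y at x=.6235:",min(((np.linalg.norm(px("scene",*c,z)[:1]-.6235),z,px("scene",*c,z)[1]) for z in np.arange(.06,.08,.0005))))
    t=env.get_image("top");c,s=red(t,np.s_[170:215,300:345]);print("top",c,s,px("top",*c,.07))
    cv2.imwrite(f"pics/p{time.time():.0f}.png",im[:,:,::-1])
    s=env.read_state();print(s["time_s"],s["tcp_pos"],s["force"],s["gripper_width"],s["finger_force"])
E
python3 pad.py; python3 - <<'E'
from pad import *
for f in("scene0",):
    im=cv2.imread("pics/scene0.png")[:,:,::-1].copy();c,s=red(im,np.s_[265:310,235:300]);print("orig",c,s,px("scene",*c,.07))
im=cv2.imread("pics/top0.png")[:,:,::-1].copy();c,s=red(im,np.s_[170:215,300:345]);print(c,s,px("top",*c,.07))
E
```

```text
red [252.73239437 287.79577465] [247 279  12  17 142] blue [256 261  45  31 854]
pad y at x=.6235: (np.float64(1.9603922170374766e-05), np.float64(0.0665), np.float64(-0.035030173292426914))
top [329.48 193.24] [329 187   2  13  25] [ 0.62352886 -0.03316362  0.07      ]
7.0 [ 0.62559802 -0.12388338  0.1486701 ] [-1.97733474 -6.92710059  7.68688893] 0.36567385317502143 37.03798949718475
orig [250.90909091 285.58522727] [245 277  13  18 176] [ 0.62310613 -0.03934105  0.07      ]
[332. 193.] [331 187   3  13  37] [ 0.6240206 -0.0396059  0.07     ]
```

>>> step_arm(steps=[[75,0,-0.3,-0.3,0,0,0],[75,0,-0.3,-0.3,0,0,0],[75,0,-0.3,-0.3,0,0,0],[75,0,-0.3,-0.3,0,0,0],[30,0,-0.3,-0.3,0,0,0],[30,0,-0.3,-0.3,0,0,0],[30,0,-0.3,-0.3,0,0,0],[30,0,-0.3,-0.3,0,0,0],[30,0,-0.3,-0.3,0,0,0]])

```text
time_s: 8.12
tcp_pos: [0.6239, -0.1239, 0.1476]
ee_rot: [0.0, 1.0, -0.0, 0.0]
force: [-0.8, -0.6, 4.9]
gripper_width: 0.366
finger_force: 39.0
```

```bash
python3 pad.py
```

```text
red [252.74647887 287.8028169 ] [247 279  12  17 142] blue [256 261  45  31 850]
pad y at x=.6235: (np.float64(2.1803013995347342e-05), np.float64(0.0665), np.float64(-0.03499410883581977))
top [329.48 193.24] [329 187   2  13  25] [ 0.62352886 -0.03316362  0.07      ]
8.225 [ 0.62385524 -0.12393121  0.14758009] [-2.19433778 -1.23933118  4.10617188] 0.36965332582354493 39.111138582229614
```

The opening was too small: the released trigger front stands 32 mm from the midpoint, so it needs the gripper fully open.

>>> step_arm(steps=[[100,0,0,0,0,0,0],[100,0,0,0,0,0,0],[100,0,0,0,0,0,0],[100,0,0,0,0,0,0],[100,0,0,0,0,0,0],[30,0,0,0,0,0,0],[30,0,0,0,0,0,0],[30,0,0,0,0,0,0],[30,0,0,0,0,0,0],[30,0,0,0,0,0,0]])

```text
time_s: 9.48
tcp_pos: [0.6243, -0.1239, 0.1491]
ee_rot: [-0.0, 1.0, -0.001, 0.001]
force: [-2.5, -0.3, 6.2]
gripper_width: 0.364
finger_force: 37.8
```

```bash
python3 pad.py
```

```text
red [254.6        289.88181818] [250 281  10  16 110] blue [256 261  45  31 851]
pad y at x=.6235: (np.float64(0.0001089515380677808), np.float64(0.063), np.float64(-0.030858704099719525))
top [326.5 193. ] [326 187   2  13  26] [ 0.62430174 -0.02558167  0.07      ]
9.575 [ 0.62428901 -0.12391877  0.14906004] [-0.85396496 -0.59596198  7.82005323] 0.3703687792459476 37.76434242725372
```

>>> step_arm(steps=[[100,0,0,0,0,0,0],[100,0,0,0,0,0,0],[100,0,0,0,0,0,0],[100,0,0,0,0,0,0],[100,0,0,0,0,0,0],[30,0,0,0,0,0,0],[30,0,0,0,0,0,0],[30,0,0,0,0,0,0],[30,0,0,0,0,0,0],[30,0,0,0,0,0,0]])

```text
time_s: 10.82
tcp_pos: [0.6243, -0.1239, 0.1491]
ee_rot: [-0.0, 1.0, -0.001, 0.001]
force: [-2.3, -0.9, 6.9]
gripper_width: 0.363
finger_force: 37.8
```

>>> step_arm(steps=[[100,0,0,0,0,0,0],[100,0,0,0,0,0,0],[100,0,0,0,0,0,0],[100,0,0,0,0,0,0],[100,0,0,0,0,0,0],[30,0,0,0,0,0,0],[30,0,0,0,0,0,0],[30,0,0,0,0,0,0],[30,0,0,0,0,0,0],[30,0,0,0,0,0,0]])

```text
time_s: 12.08
tcp_pos: [0.6243, -0.1239, 0.149]
ee_rot: [-0.0, 1.0, -0.001, 0.001]
force: [-1.5, -0.2, 7.3]
gripper_width: 0.367
finger_force: 37.8
```

```bash
python3 pad.py
```

```text
red [257.56756757 293.43243243] [256 287   4  13  37] blue [256 261  45  31 850]
pad y at x=.6235: (np.float64(0.0028094435814948193), np.float64(0.06), np.float64(-0.02197941092258504))
top [321.63636364 197.54545455] [321 194   2   7  11] [ 0.61281005 -0.01290003  0.07      ]
12.175 [ 0.6242765  -0.12393909  0.14902881] [-1.3983547  -0.4327994   7.63958244] 0.3665544049512445 37.79185473918915
```

```bash
cat > lid.py <<'E'
import cv2
from h import *
def cen(im,r):
    h=cv2.cvtColor(im,cv2.COLOR_RGB2HSV);k=(abs(h[...,0].astype(int)-112)<10)&(h[...,1]>120)
    m=np.zeros(k.shape,np.uint8);m[r]=k[r];v,u=np.nonzero(m);return u.min(),u.max(),v.min(),v.max(),len(u),u.mean(),v.mean()
def collar(im): # light metal in the bar's row, columns
    b=im[186:197,310:405].astype(int);p=b.min(2).max(0);return p
out=[]
for n,r in(("scene",np.s_[240:320,235:345]),("top",np.s_[165:225,270:345])):
    im=env.get_image(n);c=cen(im,r);P=px(n,c[5],c[6],.137);print(n,np.round(c,2),P.round(4))
print("bar row",collar(im))
cv2.imwrite("pics/last.png",im[:,:,::-1])
E
python3 lid.py
```

```text
scene [256.   300.   260.   291.   898.   278.31 277.38] [0.6363 0.0404 0.137 ]
top [289.   321.   174.   206.   754.   305.14 190.18] [0.6193 0.0286 0.137 ]
bar row [254  63  63  64  64  65  63  56  52  52  51  67  65 114 100 131 155 132
 141 109 130 141 139 144 144 146 143 147 158 157 144 140 139 138 139 156
 162 167 171 173 171 170 170 163 154 141 123  82  83  96 149 115  81  89
  98  81  82  82  81  77  77  76  81  81  80  74  78 167 124 117 146 124
 135 221 214 225 211 213 213 112  87  87  89  87  87  89  88  88  88  88
  88  89  88  86 125]
```

>>> step_arm(steps=[[100,0,0,0,0,0,0],[100,0,0,0,0,0,0],[100,0,0,0,0,0,0],[100,0,0,0,0,0,0],[100,0,0,0,0,0,0],[30,0,0,0,0,0,0],[30,0,0,0,0,0,0],[30,0,0,0,0,0,0],[30,0,0,0,0,0,0],[30,0,0,0,0,0,0]])

```text
time_s: 13.52
tcp_pos: [0.6243, -0.1239, 0.1491]
ee_rot: [-0.0, 1.0, -0.001, 0.001]
force: [-1.9, -0.4, 7.6]
gripper_width: 0.37
finger_force: 37.6
```

```bash
python3 lid.py
```

```text
scene [258.   303.   261.   293.   917.   281.18 278.9 ] [0.637  0.0471 0.137 ]
top [286.   318.   174.   206.   759.   302.21 189.89] [0.6202 0.0356 0.137 ]
bar row [ 64  63  64  64  65  64  64  56  68  62  86 133 141 129 125 125 167 150
 123 139 146 146 145 143 143 146 143 147 159 156 141 140 139 138 140 157
 162 166 171 172 171 170 170 163 154 143 125  80  82  95 149 115  80  90
  99  80  81  81  82  77  76  76  80  82  80  73  78 166 124 117 176 205
 206 216 214 217 182  87  86  87  89  88  87  89  87  88  88  88  88  89
  88  89  88  87 125]
```

>>> step_arm(steps=[[100,0,0,0,0,0,0],[100,0,0,0,0,0,0],[100,0,0,0,0,0,0],[100,0,0,0,0,0,0],[100,0,0,0,0,0,0],[30,0,0,0,0,0,0],[30,0,0,0,0,0,0],[30,0,0,0,0,0,0],[30,0,0,0,0,0,0],[30,0,0,0,0,0,0]])

```text
time_s: 14.88
tcp_pos: [0.6243, -0.1239, 0.1491]
ee_rot: [-0.0, 1.0, -0.001, 0.001]
force: [-1.6, 0.1, 8.6]
gripper_width: 0.366
finger_force: 37.8
```

```bash
python3 lid.py; python3 - <<'E'
from h import *
import cv2
a=cv2.imread("pics/last.png")[165:215,270:350];b=env.get_image("scene")[230:330,200:320,::-1]
a=cv2.resize(a,(400,250),interpolation=cv2.INTER_CUBIC);b=cv2.resize(b,(400,333),interpolation=cv2.INTER_CUBIC)
cv2.imwrite("pics/fin.png",np.hstack([cv2.copyMakeBorder(a,0,83,0,0,0),b]))
E
```

```text
scene [259.   304.   262.   293.   915.   281.84 279.26] [0.6372 0.0486 0.137 ]
top [286.   318.   174.   206.   759.   301.64 189.91] [0.6202 0.037  0.137 ]
bar row [ 64  63  63  64  64  64  63  60  64  67 115 119 137 141 126 108 139 145
 147 147 145 145 144 143 142 144 144 146 157 156 140 140 139 138 140 156
 163 166 171 171 171 170 169 163 153 142 124  80  81  95 148 116  80  89
  98  80  81  81  81  75  76  75  79  81  80  73  78 168 198 172 171 205
 207 235  85  87  89  87  87  86  88  87  89  88  87  88  87  88  88  88
  87  88  87  87 125]
```

View pics/fin.png

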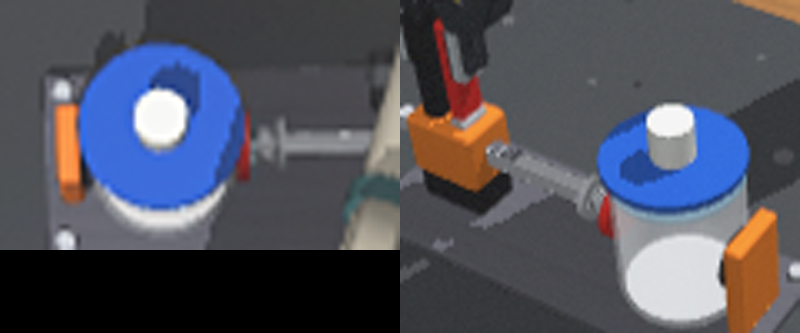

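The cup moved only another 1.4 mm, so it is against the stop, and the lid is still seated. I'll work out the spring travel from the collar-to-pad distance, comparing the free spring with now.

```bash
ls pics; python3 - <<'E'
from h import *
import cv2
np.set_printoptions(linewidth=200)
A=cv2.imread("pics/top0.png").astype(int);B=cv2.imread("pics/last.png").astype(int)
print("top0 pix cols 328..350");
for r in(191,192,193,194): print(r,[tuple(A[r,c,::-1]) for c in range(330,346)])
print("now cols 314..332")
for r in(191,192,193,194): print(r,[tuple(B[r,c,::-1]) for c in range(315,331)])
E
```

```text
fin.png
held.png
last.png
p1796315311.png
p1796315332.png
p1796315343.png
p1796315359.png
rel.png
rim.png
scene0.png
scenec.png
seat.png
top0.png
topc.png
top0 pix cols 328..350
191 [(np.int64(75), np.int64(73), np.int64(79)), (np.int64(189), np.int64(50), np.int64(49)), (np.int64(239), np.int64(63), np.int64(61)), (np.int64(241), np.int64(62), np.int64(60)), (np.int64(54), np.int64(68), np.int64(73)), (np.int64(58), np.int64(61), np.int64(67)), (np.int64(106), np.int64(108), np.int64(113)), (np.int64(179), np.int64(179), np.int64(184)), (np.int64(167), np.int64(169), np.int64(176)), (np.int64(89), np.int64(91), np.int64(95)), (np.int64(55), np.int64(56), np.int64(59)), (np.int64(127), np.int64(130), np.int64(134)), (np.int64(196), np.int64(200), np.int64(205)), (np.int64(153), np.int64(156), np.int64(160)), (np.int64(190), np.int64(191), np.int64(197)), (np.int64(191), np.int64(192), np.int64(197))]
192 [(np.int64(77), np.int64(72), np.int64(79)), (np.int64(197), np.int64(53), np.int64(51)), (np.int64(246), np.int64(67), np.int64(64)), (np.int64(247), np.int64(69), np.int64(68)), (n
[... 4329 characters left out ...]
137)), (np.int64(48), np.int64(76), np.int64(144)), (np.int64(51), np.int64(77), np.int64(147)), (np.int64(113), np.int64(55), np.int64(78)), (np.int64(164), np.int64(54), np.int64(52)), (np.int64(115), np.int64(123), np.int64(129)), (np.int64(116), np.int64(118), np.int64(123)), (np.int64(121), np.int64(122), np.int64(127)), (np.int64(124), np.int64(125), np.int64(129)), (np.int64(122), np.int64(122), np.int64(127)), (np.int64(93), np.int64(94), np.int64(97)), (np.int64(134), np.int64(135), np.int64(140)), (np.int64(145), np.int64(147), np.int64(152)), (np.int64(147), np.int64(149), np.int64(153)), (np.int64(147), np.int64(149), np.int64(152)), (np.int64(145), np.int64(148), np.int64(152))]
```

The spring is in by about 5.5–7 mm, right at the lower limit. A full extra tooth would take it close to the upper limit, so I'll do a release and then a controlled partial squeeze.

>>> step_arm(steps=[[100,0,0,0,0,0,0],[100,0,0,0,0,0,0],[100,0,0,0,0,0,0],[100,0,0,0,0,0,0],[100,0,0,0,0,0,0],[48,0,0,0,0,0,0],[48,0,0,0,0,0,0],[48,0,0,0,0,0,0],[48,0,0,0,0,0,0],[48,0,0,0,0,0,0]])

```text
time_s: 16.27
tcp_pos: [0.6243, -0.1194, 0.1486]
ee_rot: [0.0, 1.0, 0.003, 0.001]
force: [-0.3, 10.7, 5.8]
gripper_width: 0.484
finger_force: 5.2
```

```bash
cp pics/last.png pics/full7.png; cat > bar.py <<'E'
from h import *
import cv2
np.set_printoptions(linewidth=200)
im=env.get_image("top");cv2.imwrite("pics/now.png",im[:,:,::-1])
for f in("pics/full7.png","pics/now.png"):
    B=cv2.imread(f).astype(int)
    print(f,"red 316-321",(B[191:195,316:322,2]-B[191:195,316:322,1]).mean(0).round(),"collar 319-328",B[191:195,319:329,1].mean(0).round(),"tail 376-388",B[188:195,376:389,1].max(0))
E
python3 bar.py; python3 lid.py|head -2; python3 -c "
from bench import env;s=env.read_state();print(s['gripper_width'],s['finger_force'],s['force'],s['tcp_pos'])"
```

```text
pics/full7.png red 316-321 [-26. -28.   6. 103.  -7.  -2.] collar 319-328 [ 63.  91. 105. 130. 133. 112. 102. 138. 129. 126.] tail 376-388 [ 79 171 201 174 174 207 209 238  81  88  90  88  88]
pics/now.png red 316-321 [-26. -28.   5. 102.  -7.  -2.] collar 319-328 [ 55. 106. 141. 134. 115. 104. 138. 124. 126. 126.] tail 376-388 [ 90 214 205 208 204 221 233  82  86  89  89  88  87]
scene [259.   304.   262.   293.   916.   281.82 279.26] [0.6373 0.0486 0.137 ]
top [286.   318.   174.   206.   758.   301.66 189.9 ] [0.6202 0.037  0.137 ]
0.4843709678245133 5.18319477327168 [ 0.48212165 10.07929981  6.47404238] [ 0.62435777 -0.1194366   0.14859813]
```

>>> step_arm(steps=[[46,0,0,0,0,0,0],[44,0,0,0,0,0,0],[43,0,0,0,0,0,0],[43,0,0,0,0,0,0],[43,0,0,0,0,0,0]])

```text
time_s: 17.05
tcp_pos: [0.6244, -0.1213, 0.1489]
ee_rot: [0.0, 1.0, 0.002, 0.001]
force: [-1.0, 5.8, 7.3]
gripper_width: 0.432
finger_force: 7.1
```

```bash
python3 bar.py; python3 lid.py|head -2; python3 -c "
from bench import env;s=env.read_state();print(s['gripper_width'],s['finger_force'],s['force'],s['tcp_pos'])"
```

```text
pics/full7.png red 316-321 [-26. -28.   6. 103.  -7.  -2.] collar 319-328 [ 63.  91. 105. 130. 133. 112. 102. 138. 129. 126.] tail 376-388 [ 79 171 201 174 174 207 209 238  81  88  90  88  88]
pics/now.png red 316-321 [-26. -28.   6.  98.  -8.  -2.] collar 319-328 [ 60. 144. 106.  73. 108. 138. 129. 126. 126. 126.] tail 376-388 [ 90 206 205 174 210 207  87  87  89  89  88  90  88]
scene [259.   304.   262.   293.   916.   281.82 279.26] [0.6373 0.0486 0.137 ]
top [286.   318.   174.   206.   759.   301.64 189.91] [0.6202 0.037  0.137 ]
0.4290128932704461 7.137877569766715 [-0.8380837   6.45761028  7.16537427] [ 0.6244099  -0.12133129  0.14891549]
```

The spring is in by about 10.7 mm (allowed 6 to 13.5). The cup is against the stop, the lid is seated and the trigger is held, so I'm handing in.

```bash
python3 -c "
from bench import env;print(env.sign_off())"
```

```text
the job is handed in; nothing more can be done
None
```

I handed the job in with the lid seated and released, the cup against the rubber stop, and the pad spring pushed in about 10.7 mm of 18 mm by camera estimate. The gripper is still squeezing the trigger, by a part squeeze of roughly 70% because a full one risked passing the three-quarter limit, and I touched nothing else on the slab.

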